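# Close up the book rack

### The arm

A 6-joint arm with a two-finger parallel gripper is mounted at the origin on the work surface. World frame = base frame: x ahead of the robot, y to its left, z up, the work surface at z = 0. Lengths are in mm, angles in rad, forces in N, time in s.
With the tool pointing down it reaches from about 275 to 1000 mm from the base axis. Payload 8.4 kg.
Tool frame: the origin (TCP) lies between the finger pads; the fingertips stand 17 mm ahead of it and the grasp point (between the pads) lies 2 mm behind it; z points along the fingers, y is the line along which they close (so a half turn about z gives the same grasp; the last joint's range is limited). The gripper opens to 85 mm and grips with 20 to 120 N. Pads are 22 mm wide; open, the fingers measure 114 mm over their backs; the gripper's body (76 mm by 85 mm) begins 54 mm behind the grasp point. The pads swing forward as they close: fully open they stand 13 mm farther back than shut.
Start: joints at [-1.264, 0.353, 1.633, -0, 1.155, -0.002], TCP at [189.946, -595.44, 248.281] pointing down, gripper open.
Joint ranges: [-2.63, 2.63], [-0.92, 2.1], [0.06, 2.66], [-1.3, 4.44], [0, 2.69], [-3.02, 3.02]. Speed limits (rad/s): [2.22, 2.22, 2.79, 3.14, 3.14, 3.14].

### API

Orientations are given as a unit quaternion [x, y, z, w].
In Python, from rig import manip gives the robot as it stands. The module is installed in compiled form; this text tells all that it offers.
- The arm moves only by the shell command python3 -m inch 'ROWS' [FORCE]. ROWS is JSON, one flat list of numbers, 5 for each row, row after row: the shift along the tool's x, y, z in m, then the turn about the tool's z in degrees, then the opening, from -1 (shut) to 1 (fully open). In form: [tx, ty, tz, roll, gripper, tx, ty, tz, roll, gripper, ...]. A call has 1 to 12 rows; each row is the pose to reach, as a shift and turn from the pose commanded when the call began, along the tool's axes at that moment; what a row does not reach only later rows make up. A row lasts 1/8 s, in which the tool goes at most 62.5 mm and 10.7 degrees, less where a joint would pass 70% of its speed; a pose out of reach is approached as far as the arm can. A call with a gripper value outside its range is refused whole. The fingers move at their own pace and stop on an object; FORCE is the grip in N (left out, the last holds). Time passes only in rows, so rows that repeat a pose let the fingers close. It gives the time, the measured TCP pose, the force, the opening and the grip force at its end, in the units of the state.
- manip.sense(): the state, without advancing time (a new reading comes with each control period).
- manip.camera(name): name is "side" or "top"; returns a dict with "pixels" (420x560x3 uint8, red, green, blue), "mtx" (3x3 intrinsics, pixels), "dist_coeffs" ([k1, k2, p1, p2, k3] as OpenCV has them; the pictures are not rectified), "R" (3x3) and "t" (3): a world point X has camera coordinates R X + t. Camera axes: x right, y down, z forward; pixel columns grow to the right and rows downward; lengths in mm; the calibration is good to about 2 mm. A picture is of the moment at which its call begins. There is no depth.
- manip.sign_off(): hands the job in; it is judged then, once.
The state is a dict: "t": time; "joints": joint angles; "joint_vel": joint speeds; "joint_efforts": joint torques, N m; "eef_pos": TCP position; "tool_rot": TCP orientation; "contact_force": force on the tool from outside, world axes, zero at the start; "ft_torque": the same for the moment, N m; "opening": finger opening in mm; "grasp_force": force on a finger pad.
Only numpy, scipy, OpenCV 4.12 (cv2) and the standard library are available. Lean on these libraries where they do the work, as an engineer would, in place of code of your own. Each camera call takes 0.05 s, during which the arm holds its last target. There are 200 camera calls.

### The job

The sliding end of the desk book rack has been left standing away from the books. With a fingertip press the brass locking bar down and, holding it down, push the foot of the sliding end along until the end stands right up against the row of books; then take the hand away so that the bar springs fully up and locks the end there. Pick nothing up: do not touch the books, which must stay standing in the rack, and leave everything else on the desk where it is.

Things in the scene. Friction and masses are not known exactly. Their poses are not given: they have to be found in the camera images.
- rack: walnut desk book rack, fixed to the desk. Base board 150 mm (its x) by 430 mm (its y) by 16 mm thick; origin under the middle of the base. Books stand at its -y side between a fixed arched end (inner face at y = -199 mm, 146 mm wide, 16 mm thick, top about 209 mm above the desk) and the sliding end; the brass locking bar is at its +y side. Its z is up. A brass keeper 60 mm wide, 27 mm high above the desk, stands at y = 200 to 212 mm
- bar_top (a point): middle of the top face of the brass locking bar. The bar is 24 mm wide (rack x = -12 to 12 mm) and 172 mm long (rack y = 21 to 193 mm); its flat top is 38 mm above the desk when up. It presses straight down against a spring, anywhere along it, and springs back up when let go. Small brass teeth (6 mm thick, 20 mm apart) stand out along both its flanks, 11 mm below its top; the point moves with the bar
- rack_bar (a joint): how far the locking bar is pressed down, m: 0 up (locking), 0.012 fully down on its stop. About 3 N starts it, about 8 N takes it fully down. Its teeth let the sliding end go once it is pressed more than 7 mm. If let go while the pawls stand on top of a tooth it stays about 7 mm down until the end is moved on to the next gap
- push_face (a point): middle of the outer face of the sliding end's foot: an upright face with a brass plate, 100 mm wide along rack x and 16 mm high (42 to 58 mm above the desk), looking to rack +y. The foot sticks out 70 mm beyond the arched panel (panel 146 mm wide, 16 mm thick, top about 209 mm above the desk), straddles the locking bar with 4 mm clearance above it and slides along it; two steel pawls under it catch in the bar's teeth. The point moves with the sliding end
- panel_face (a point): middle of the panel face of the sliding end that looks at the books (to rack -y), 81 mm above the desk; moves with the sliding end
- rack_end (a joint): travel of the sliding end, m: 0 farthest out, grows as it slides towards the books (rack -y); its panel face is then at rack y = 60 mm minus the travel, and the push face of its foot at rack y = 146 mm minus the travel. At 0.107 it touches the closed-up row of books; the last gap between teeth holds it at 0.1015 to 0.1095. It slides with about 3 N once the bar is down; with the bar up it is locked to within 4 mm either way
- book_red: red book standing upright and loose in the rack, 28 mm thick (its y), 128 mm deep, 186 mm high; origin under its middle
- book_navy: navy blue book standing upright and loose in the rack, 34 mm thick (its y), 135 mm deep, 205 mm high; origin under its middle
- book_green: green book standing upright and loose in the rack, 24 mm thick (its y), 120 mm deep, 176 mm high; origin under its middle
- book_tan: tan book standing upright and loose in the rack, 36 mm thick (its y), 132 mm deep, 198 mm high; origin under its middle
- book_black: black book standing upright and loose in the rack, 30 mm thick (its y), 125 mm deep, 182 mm high; origin under its middle
- pen_pot: brass pen pot with three pens, 76 mm across, 96 mm high (pens to about 155 mm); origin under its middle. Not part of the job
- paperweight: green glass paperweight, 68 mm across, 40 mm high; origin under its middle. Not part of the job
- magnifier: magnifying glass lying flat, brass rim 82 mm across, wooden handle 95 mm along its +x, 16 mm high; origin under the lens. Not part of the job
- stapler: black stapler, 130 x 36 x 49 mm, long axis x; origin under its middle. Not part of the job
- coffee_cup: white cup on a saucer 136 mm across, 78 mm high; origin under its middle. Not part of the job
- ink_bottle: square dark blue ink bottle with a black cap, 52 x 52 x 64 mm; origin under its middle. Not part of the job
- notebook: wine-red notebook lying flat, 210 x 148 x 18 mm; origin under its middle. Not part of the job
Not all that is in view belongs to the job. Leave any orange or purple look-alike of the book_red alone. What is shaped like the book_green but purple is not meant.

How it is judged (in metres and radians):
On the way, in this order (a step that is already met when the one before it is completed fails the run):
1. the locking bar is held pressed down (value of joint rack_bar above 0.008 m), for 0.2 s.
2. the sliding end has come up to the books (value of joint rack_end above 0.099 m), for 0.1 s.
At the end, for the whole second after the job is handed in: The sliding end stands within about 8 mm of its place against the closed-up books (travel over 99 mm), the locking bar has sprung up to within 3 mm of its top position so that the end is locked and at rest, and all five books stand upright (within 0.1 rad) and still (value of joint rack_end above 0.099 m and value of joint rack_bar below 0.003 m and velocity of joint rack_end between -0.005 and 0.005 m/s and angle between each of book_red, book_navy, book_green, book_tan, book_black's own z axis and vertical below 0.1 rad and linear speed of each of book_red, book_navy, book_green, book_tan, book_black below 0.02 m/s); the robot touches nothing.
It fails at once if a book in the rack is tipped, lifted or carried off (tilt over 0.25 rad, or moved more than 15 mm) (angle between any of book_red, book_navy, book_green, book_tan, book_black's own z axis and vertical above 0.25 rad or distance of any of book_red, book_navy, book_green, book_tan, book_black from where it was at the start of the episode above 0.015 m).
It fails at once if the hand or arm pushes on a book (over 3 N) (contact force between any of the fingers, the arm and book_red above 3 N or contact force between any of the fingers, the arm and book_navy above 3 N or contact force between any of the fingers, the arm and book_green above 3 N or contact force between any of the fingers, the arm and book_tan above 3 N or contact force between any of the fingers, the arm and book_black above 3 N).
It fails at once if another thing on the desk is lifted or shoved more than 15 mm (distance of any of pen_pot, paperweight, magnifier, stapler, coffee_cup, ink_bottle, notebook from where it was at the start of the episode above 0.015 m).
It also fails if it takes over 35 s, if anything falls off the work surface, if the arm or the gripper's body presses on something with over 40 N, if the wrist force passes 120 N, or if a joint passes its speed limit or range.

## Working session

There is one attempt and no reset: what is moved stays moved. The work goes in short steps, Python scripts to look and compute and a shell command to move; the robot and the scene stay as the last step left them, time stands still between calls to the robot, and variables do not carry over. Pictures are saved under pics/ and viewed, at most 10 in all, crops included, and the job is handed in when it is done.

```bash
mkdir -p pics
python3 - <<'E'
from rig import manip
import cv2,numpy as np
for n in ("side","top"):
    c=manip.camera(n); cv2.imwrite(f"pics/{n}0.png",cv2.cvtColor(c["pixels"],cv2.COLOR_RGB2BGR))
    print(n,-np.array(c["R"]).T@np.array(c["t"]),np.array(c["R"]).round(2).tolist())
s=manip.sense();print(s["t"],s["eef_pos"],s["tool_rot"],s["contact_force"],s["opening"])
E
```

```text
side [ 844.8214356   319.50735602 1526.72638985] [[-0.72, 0.7, 0.0], [0.66, 0.68, -0.3], [-0.22, -0.21, -0.95]]
top [ 374.24308158    6.34348076 1395.06820905] [[-0.02, -1.0, 0.02], [-0.99, 0.02, -0.11], [0.11, -0.02, -0.99]]
0.1 [ 189.82611576 -595.06065846  247.63739242] [ 9.88106801e-01  1.53767900e-01 -8.81943967e-05 -6.13048081e-04] [-0.16757659 -0.00132971  0.44543547] 85.22959451862957
```

View pics/side0.png

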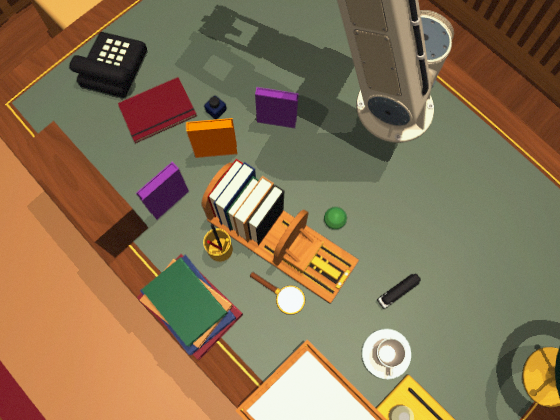

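View pics/top0.png

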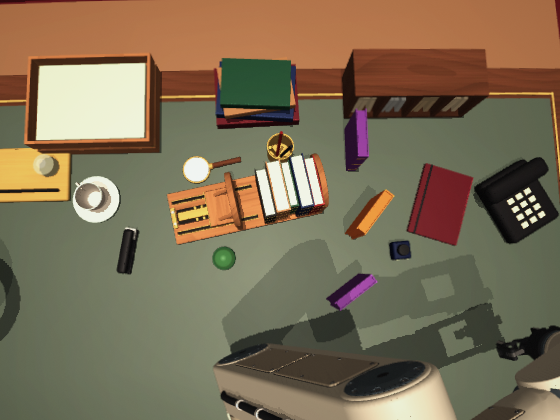

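The pictures show the rack at top (170–328, 153–245) and side (203–358, 160–300). The brass bar is at top ≈(190,213) and side ≈(327,267), with books to its right in the top view. Possible look-alikes are the orange book at top (370,213) and the purple ones at (357,140) and (352,290); the wooden shelf at (415,80) and the tray at (92,100) could pass for the rack. I choose the rack with the brass bar, and check it in a close crop.

Run:
```python
import cv2,numpy as np
a=cv2.imread("pics/top0.png")[145:255,160:335]; b=cv2.imread("pics/side0.png")[195:305,225:365]
a=cv2.resize(a,None,fx=4,fy=4,interpolation=cv2.INTER_CUBIC)[:, :700]; 
cv2.imwrite("pics/ca.png",a); cv2.imwrite("pics/cb.png",cv2.resize(b,None,fx=5,fy=5,interpolation=cv2.INTER_CUBIC))
```

```text
(no output)
```

View pics/ca.png

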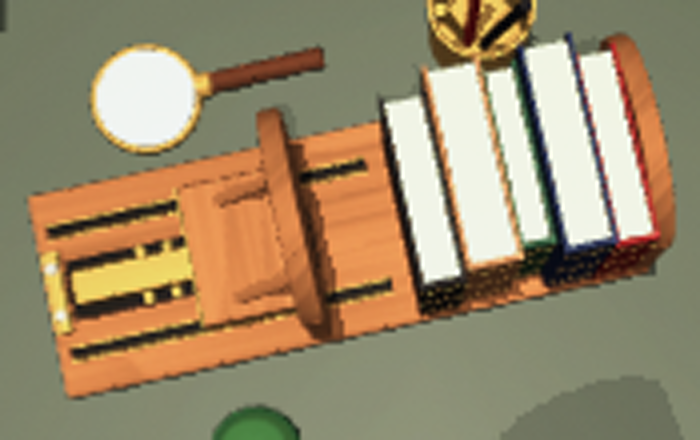

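View pics/cb.png

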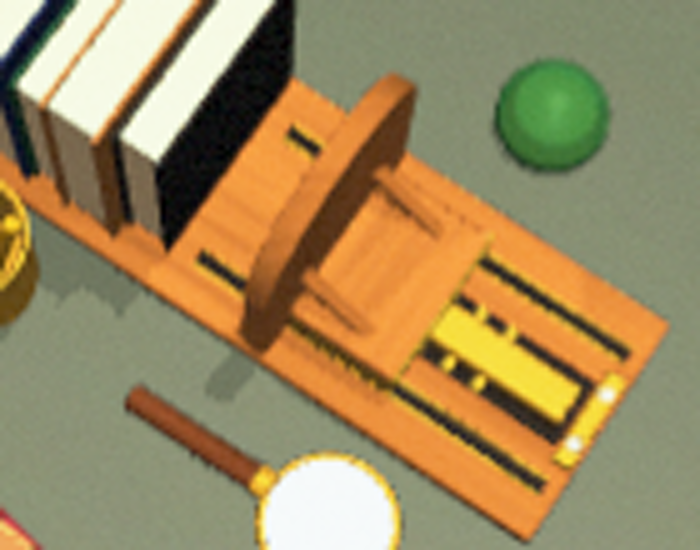

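The crops confirm it: walnut rack with bar, keeper and grooved base, its near corners sharp in both views and the sliding end clear of the books.

```bash
cat > h.py <<'E'
from rig import manip
import cv2,numpy as np
def ray(c,uv,z):
    p=cv2.undistortPoints(np.array([[uv]],float),np.array(c["mtx"]),np.array(c["dist_coeffs"]))[0,0]
    R=np.array(c["R"]);o=-R.T@np.array(c["t"]);d=R.T@np.array([*p,1.]);return o+d*(z-o[2])/d[2]
E
python3 - <<'E'
from h import *
# rack points (x,y,z) and pixels
P={"top":[((75,215,16),(28,197)),((-75,215,16),(70,398)),((12,193,38),(68,270)),((-12,193,38),(76,305)),((50,None,58),(178,187)),((-50,None,58),(203,323))],
"side":[((-75,215,16),(667,325)),((75,215,16),(528,541)),((-12,193,38),(583,387)),((12,193,38),(553,420)),((-50,None,58),(492,237)),((50,None,58),(398,381))]}
A=[];B=[];F=[]
for n,(s,ox,oy) in {"top":(4,160,145),"side":(5,225,195)}.items():
    c=manip.camera(n)
    for q,uv in P[n]:
        w=ray(c,(uv[0]/s+ox-.4,uv[1]/s+oy-.4),q[2]); print(n,q,w.round(1))
        if q[1] is not None:A.append(q[:2]);B.append(w[:2])
        else:F.append((q,w))
A=np.array(A,float);B=np.array(B);a=A-A.mean(0);b=B-B.mean(0)
th=np.arctan2((a[:,0]*b[:,1]-a[:,1]*b[:,0]).sum(),(a*b).sum());R=np.array([[np.cos(th),-np.sin(th)],[np.sin(th),np.cos(th)]])
o=B.mean(0)-R@A.mean(0);print("yaw",th,"o",o);print((B-A@R.T-o).round(1).tolist())
for q,w in F: print(q,(R.T@(w[:2]-o)).round(1))
for y in(150,170,185):print(y,o+R@[0,y])
s=manip.sense();t=s["tool_rot"]
from scipy.spatial.transform import Rotation as Ro
print(Ro.from_quat(t).as_matrix().round(3).tolist())
E
```

```text
top (75, 215, 16) [592.4 284.6  16. ]
top (-75, 215, 16) [446.4 254.5  16. ]
top (12, 193, 38) [535.9 251.7  38. ]
top (-12, 193, 38) [510.9 246.1  38. ]
top (50, None, 58) [590.6 170.9  58. ]
top (-50, None, 58) [494.4 154.2  58. ]
side (-75, 215, 16) [450.1 253.2  16. ]
side (75, 215, 16) [594.6 283.3  16. ]
side (-12, 193, 38) [515.  245.5  38. ]
side (12, 193, 38) [540.2 246.6  38. ]
side (-50, None, 58) [494.6 152.2  58. ]
side (50, None, 58) [589.6 173.   58. ]
yaw 0.20299553081780294 o [564.30103388  58.38138465]
[[-2.1, 0.5], [-1.1, 0.6], [-1.2, 1.9], [-2.7, 1.1], [2.6, -0.6], [0.2, -0.8], [1.3, 0.5], [3.1, -3.2]]
(50, None, 58) [ 48.4 104.9]
(-50, None, 58) [-49.1 107.9]
(-50, None, 58) [-49.3 105.9]
(50, None, 58) [ 47.9 107.1]
150 [534.06039568 205.30144386]
170 [530.02831059 224.89078509]
185 [527.00424677 239.58279102]
[[0.953, 0.304, -0.0], [0.304, -0.953, 0.001], [0.0, -0.001, -1.0]]
```

```bash
python3 -m inch '[0.037,-0.042,-0.01,-7,-1, 0.074,-0.084,-0.02,-14,-1, 0.111,-0.126,-0.03,-21,-1, 0.148,-0.168,-0.03,-28,-1, 0.185,-0.21,-0.03,-35,-1, 0.222,-0.252,-0.03,-42,-1, 0.259,-0.294,-0.03,-49,-1, 0.296,-0.336,-0.03,-56,-1, 0.333,-0.378,-0.03,-63,-1, 0.37,-0.42,-0.03,-70,-1, 0.407,-0.462,-0.03,-77,-1, 0.444,-0.504,-0.03,-84,-1]' 60
cat >> h.py <<'E'
from scipy.spatial.transform import Rotation as Ro
TH=.203;O=np.array([564.3,58.4])
RR=np.array([[np.cos(TH),-np.sin(TH)],[np.sin(TH),np.cos(TH)]])
def go(rx,ry,z):
    s=manip.sense();M=Ro.from_quat(s["tool_rot"]).as_matrix();p=np.array(s["eef_pos"])
    tgt=np.array([*(O+RR@[rx,ry]),z]);ya=np.degrees(np.arctan2(M[1,1],M[0,1]))
    print("t",s["t"],"pos",p.round(1),"rack",(RR.T@(p[:2]-O)).round(1),"shift",(M.T@(tgt-p)).round(1),"roll",round(ya-np.degrees(TH),2),"f",np.round(s["contact_force"],2),"op",s["opening"])
E
python3 -c "
from h import *
go(0,135,150)"
```

```text
t: 1.7
eef_pos: [460.2, 21.5, 278.4]
tool_rot: [0.63, 0.777, 0.0, 0.0]
contact_force: [0.5, -0.7, 0.5]
opening: -0.1
grasp_force: 0.0
t 1.7 pos [460.2  21.5 278.4] rack [-109.4  -15.1] shift [149.6 110.1 128.4] roll 0.31 f [ 0.5  -0.66  0.51] op -0.05577728666626774
```

```bash
python3 -m inch '[0.05,0.02,0,0.3,-1, 0.1,0.04,0,0.3,-1, 0.15,0.06,0.02,0.3,-1, 0.15,0.11,0.06,0.3,-1, 0.15,0.11,0.11,0.3,-1, 0.15,0.11,0.16,0.3,-1, 0.15,0.11,0.185,0.3,-1, 0.15,0.11,0.185,0.3,-1, 0.15,0.11,0.185,0.3,-1]'
python3 - <<'E'
from h import *
go(0,135,70)
ims=[]
for n,(x,y) in {"top":(150,150),"side":(265,200)}.items():
    c=manip.camera(n);a=c["pixels"][y:y+110,x:x+100];ims.append(cv2.resize(a,(400,440),interpolation=cv2.INTER_CUBIC))
cv2.imwrite("pics/h1.png",cv2.cvtColor(np.hstack(ims),cv2.COLOR_RGB2BGR))
E
```

```text
t: 2.82
eef_pos: [537.8, 189.1, 94.3]
tool_rot: [0.633, 0.774, 0.001, 0.0]
contact_force: [-0.4, -0.6, 0.2]
opening: 0.5
grasp_force: 0.0
t 2.825 pos [537.8 189.1  94.3] rack [  0.4 133.3] shift [ 1.7 -0.5 24.3] roll -0.24 f [-0.39 -0.57  0.21] op 0.4877218892968734
```

View pics/h1.png

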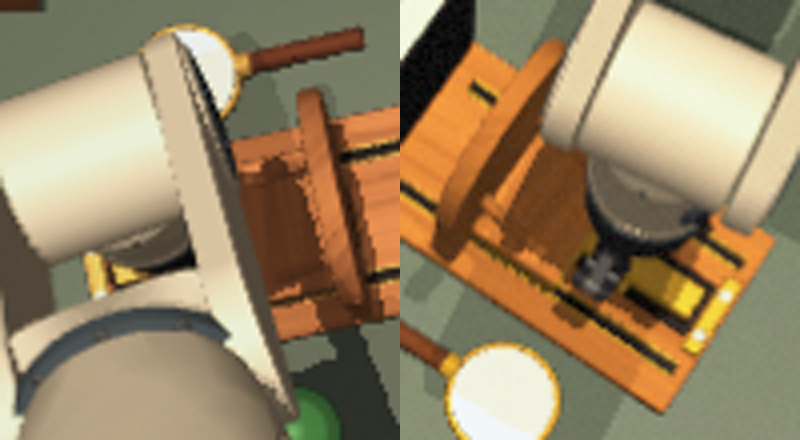

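Run:
```python
from h import *
for n,uv in (("top",(203.7,200)),("top",(190,160)),("top",(223,250)),("side",(401,231)),("side",(420,202))):
    c=manip.camera(n)
    for z in (200,260,320,400): print(n,uv,z,(RR.T@(ray(c,uv,z)[:2]-O)).round(0))
```

```text
top (203.7, 200) 200 [ 1. 98.]
top (203.7, 200) 260 [-9. 92.]
top (203.7, 200) 320 [-19.  87.]
top (203.7, 200) 400 [-32.  79.]
top (190, 160) 200 [109. 110.]
top (190, 160) 260 [ 93. 104.]
top (190, 160) 320 [78. 98.]
top (190, 160) 400 [58. 90.]
top (223, 250) 200 [-132.   78.]
top (223, 250) 260 [-135.   73.]
top (223, 250) 320 [-138.   68.]
top (223, 250) 400 [-143.   62.]
side (401, 231) 200 [-149.  265.]
side (401, 231) 260 [-127.  262.]
side (401, 231) 320 [-106.  259.]
side (401, 231) 400 [-77. 255.]
side (420, 202) 200 [-244.  267.]
side (420, 202) 260 [-219.  264.]
side (420, 202) 320 [-193.  261.]
side (420, 202) 400 [-158.  257.]
```

```bash
python3 -m inch '[0,0,0.02,0,-1, 0,0,0.036,0,-1, 0,0,0.04,0,-1, 0,0,0.042,0,-1, 0,0,0.044,0,-1,0,0,0.044,0,-1]'; python3 -m inch '[0,0,0.002,0,-1, 0,0,0.004,0,-1, 0,0,0.004,0,-1]';python3 -c "
from h import *
go(0,130,43)"
```

```text
t: 3.92
eef_pos: [537.2, 188.9, 49.5]
tool_rot: [0.633, 0.774, 0.0, 0.0]
contact_force: [0.3, -0.2, 0.4]
opening: 0.1
grasp_force: 0.0
t: 4.3
eef_pos: [537.4, 189.0, 45.8]
tool_rot: [0.633, 0.774, 0.0, 0.0]
contact_force: [-1.0, 0.3, 7.0]
opening: -0.0
grasp_force: 3.2
t 4.3 pos [537.4 189.   45.8] rack [  0.  133.3] shift [-3.3  0.   2.8] roll -0.24 f [-0.95  0.32  6.98] op -0.00941583689398137
```

```bash
python3 -m inch '[0,0,0,0,-1, 0,0,0,0,-1]';  python3 -m inch '[0,0,-0.003,0,-1,0,0,-0.003,0,-1,0,0,-0.003,0,-1]'; python3 -m inch '[0,0,0.002,0,-1,0,0,0.004,0,-1,0,0,0.004,0,-1]'; python3 -m inch '[0,0,0.001,0,-1,0,0,0.001,0,-1,0,0,0.001,0,-1]'
python3 - <<'E'
from h import *
c=manip.camera("side");cv2.imwrite("pics/h2.png",cv2.cvtColor(cv2.resize(c["pixels"][215:305,275:365],(540,540),interpolation=cv2.INTER_CUBIC),cv2.COLOR_RGB2BGR))
E
```

```text
t: 4.55
eef_pos: [537.5, 189.0, 45.9]
tool_rot: [0.633, 0.774, 0.0, 0.0]
contact_force: [-0.9, 0.1, 6.5]
opening: -0.2
grasp_force: 3.2
t: 4.92
eef_pos: [537.3, 188.9, 48.4]
tool_rot: [0.633, 0.774, 0.0, 0.0]
contact_force: [0.1, -0.1, 2.4]
opening: -0.2
grasp_force: 1.2
t: 5.3
eef_pos: [537.4, 188.9, 44.5]
tool_rot: [0.633, 0.774, 0.0, 0.0]
contact_force: [-0.7, 0.2, 7.3]
opening: 0.2
grasp_force: 3.5
t: 5.68
eef_pos: [537.4, 189.0, 43.6]
tool_rot: [0.633, 0.774, 0.0, 0.0]
contact_force: [-1.3, -0.4, 6.8]
opening: -0.1
grasp_force: 3.6
```

View pics/h2.png

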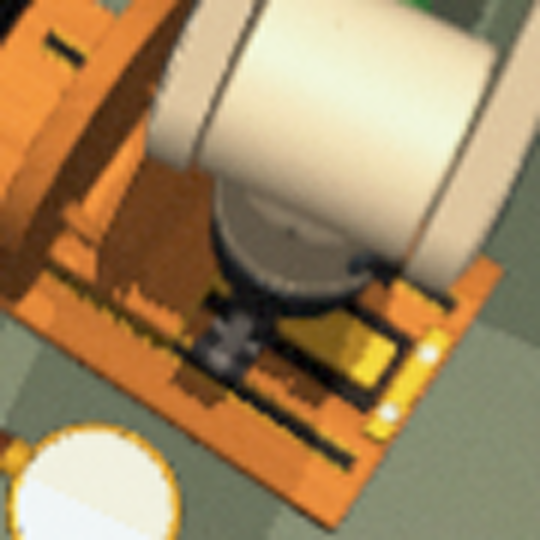

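The fingertip (dark, around (235,335)) stands on the bar just outside the foot. I keep pressing until the stop is felt.

```bash
for i in 1 2 3 ; do python3 -m inch '[0,0,0.001,0,-1,0,0,0.002,0,-1,0,0,0.002,0,-1]' | grep -E "pos|contact|grasp"; done
```

```text
eef_pos: [537.4, 189.0, 42.7]
contact_force: [-4.9, -0.8, 20.4]
grasp_force: 10.4
eef_pos: [537.6, 189.1, 42.3]
contact_force: [-9.7, -3.0, 40.5]
grasp_force: 20.3
eef_pos: [537.8, 189.2, 41.9]
contact_force: [-16.3, -4.7, 61.3]
grasp_force: 30.2
```

```bash
python3 -m inch '[0,0,-0.003,0,-1,0,0,-0.0045,0,-1,0,0,-0.0045,0,-1]'| grep -E "pos|contact"; python3 -m inch '[-0.005,0,0,0,-1,-0.01,0,0,0,-1,-0.014,0,0,0,-1,-0.018,0,0,0,-1,-0.022,0,0,0,-1,-0.026,0,0,0,-1,-0.03,0,0,0,-1,-0.03,0,0,0,-1]'; python3 -c "
from h import *
go(0,55,43)"
```

```text
eef_pos: [537.4, 189.0, 42.8]
contact_force: [-2.7, -1.7, 16.2]
t: 8.22
eef_pos: [544.2, 160.9, 42.9]
tool_rot: [0.634, 0.774, 0.002, 0.0]
contact_force: [-2.0, 7.7, 12.2]
opening: -0.5
grasp_force: 6.2
t 8.225 pos [544.2 160.9  42.9] rack [  1.  104.4] shift [-49.4  -0.8  -0.2] roll -0.29 f [-1.95  7.72 12.18] op -0.4930638487401325
```

```bash
python3 -m inch '[-0.004,0,0,0,-1,-0.008,0,0,0,-1,-0.012,0,0.0002,0,-1,-0.016,0,0.0002,0,-1,-0.02,0,0.0003,0,-1,-0.024,0,0.0003,0,-1,-0.028,0,0.0003,0,-1,-0.032,0,0.0003,0,-1,-0.036,0,0.0003,0,-1,-0.04,0,0.0003,0,-1,-0.04,0,0.0003,0,-1]'
python3 - <<'E'
from h import *
go(0,50,43)
ims=[]
for n,(x,y) in {"top":(190,140),"side":(195,155)}.items():
    c=manip.camera(n);a=c["pixels"][y:y+110,x:x+110] if n=="top" else c["pixels"][y:y+140,x:x+140];ims.append(cv2.resize(a,(400,400),interpolation=cv2.INTER_CUBIC))
cv2.imwrite("pics/h3.png",cv2.cvtColor(np.hstack(ims),cv2.COLOR_RGB2BGR))
E
```

```text
t: 9.6
eef_pos: [552.1, 121.8, 42.9]
tool_rot: [0.634, 0.773, 0.002, 0.0]
contact_force: [-3.4, 8.6, 16.5]
opening: 0.1
grasp_force: 8.6
t 9.6 pos [552.1 121.8  42.9] rack [ 0.8 64.6] shift [-14.6  -0.7  -0.1] roll -0.3 f [-3.4   8.57 16.49] op 0.09079374332176689
```

View pics/h3.png

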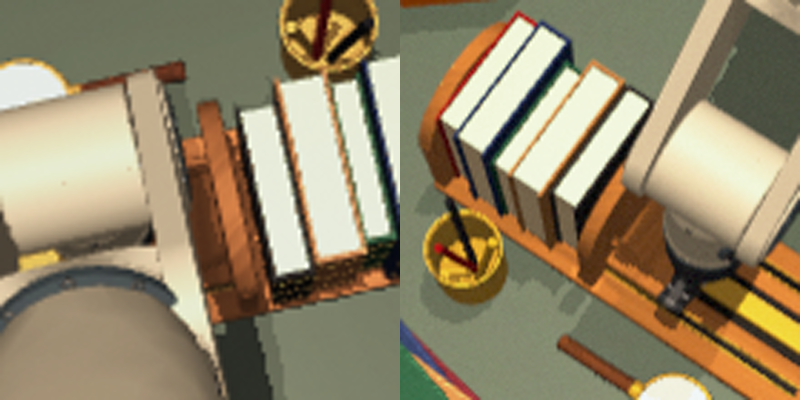

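The end has followed the finger: the panel is at top-crop (225,200), about 12 mm short of the black book at (265,200), with all the books upright. I'll carry on slowly.

```bash
python3 -m inch '[-0.003,0,0,0,-1,-0.006,0,0,0,-1,-0.008,0,0,0,-1,-0.009,0,0,0,-1,-0.009,0,0,0,-1]'| grep -E "pos|contact"; python3 -m inch '[-0.001,0,0,0,-1,-0.002,0,0,0,-1,-0.002,0,0,0,-1]'| grep -E "pos|contact";python3 -m inch '[-0.001,0,0,0,-1,-0.002,0,0,0,-1,-0.002,0,0,0,-1]'| grep -E "pos|contact"; python3 -c "
from h import *
go(0,50,43)"
```

```text
eef_pos: [553.8, 113.3, 42.9]
contact_force: [-3.2, 10.9, 15.9]
eef_pos: [554.2, 111.5, 42.9]
contact_force: [-4.2, 12.4, 16.9]
eef_pos: [554.5, 110.3, 42.9]
contact_force: [-5.0, 18.1, 16.1]
t 11.075 pos [554.5 110.3  42.9] rack [ 0.8 52.8] shift [-2.8 -0.8 -0.1] roll -0.32 f [-5.02 18.11 16.08] op -0.12026524712115984
```

```bash
python3 -m inch '[-0.001,0,0,0,-1,-0.001,0,0,0,-1,-0.001,0,0,0,-1]'| grep -E "pos|contact"
python3 - <<'E'
from h import *
go(0,50,43)
ims=[]
for n,(x,y,w) in {"top":(215,145,120),"side":(200,155,120)}.items():
    c=manip.camera(n);a=c["pixels"][y:y+w,x:x+w];ims.append(cv2.resize(a,(400,400),interpolation=cv2.INTER_CUBIC))
cv2.imwrite("pics/h4.png",cv2.cvtColor(np.hstack(ims),cv2.COLOR_RGB2BGR))
E
```

```text
eef_pos: [554.6, 109.7, 42.9]
contact_force: [-4.2, 21.5, 16.2]
t 11.45 pos [554.6 109.7  42.9] rack [ 0.8 52.3] shift [-2.3 -0.8 -0.1] roll -0.32 f [-4.24 21.54 16.17] op -0.28097005159299143
```

View pics/h4.png

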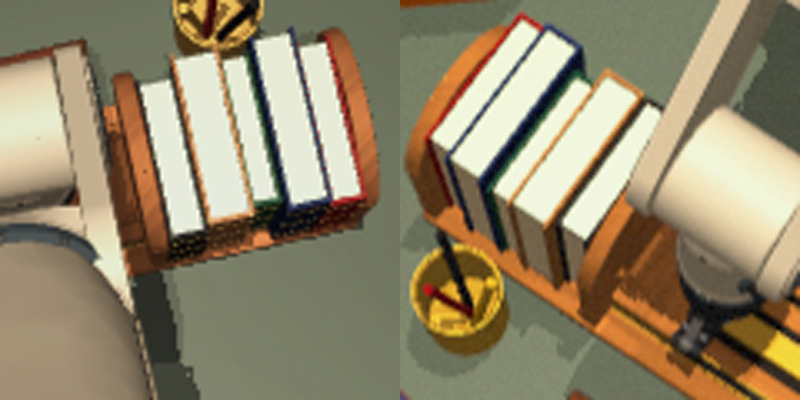

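```bash
for i in 1 2; do python3 -m inch '[-0.001,0,0,0,-1,-0.001,0,0,0,-1,-0.001,0,0,0,-1]'| grep -E "pos|contact";done
```

```text
eef_pos: [554.7, 109.3, 42.9]
contact_force: [-5.8, 24.0, 17.0]
eef_pos: [554.7, 109.2, 43.0]
contact_force: [-7.0, 31.2, 17.1]
```

The row is closed up: the last millimetre raised the force by 7 N for 0.1 mm of travel. I back off from the foot and lift.

```bash
python3 -m inch '[0.002,0,0,0,-1,0.005,0,0,0,-1,0.008,0,0,0,-1,0.012,0,0,0,-1,0.012,0,-0.006,0,-1,0.012,0,-0.015,0,-1,0.012,0,-0.03,0,-1,0.03,0,-0.06,0,-1,0.06,0,-0.1,0,-1,0.1,0,-0.15,0,-1,0.13,0,-0.2,0,-1,0.13,0,-0.2,0,-1]'; python3 -m inch '[0.05,-0.03,0,0,-1,0.1,-0.06,0,0,-1,0.15,-0.1,0,0,-1,0.15,-0.15,0,0,-1,0.15,-0.15,0,0,-1,0.15,-0.15,0,0,-1]'
python3 - <<'E'
from h import *
go(0,50,43)
ims=[]
for n,(x,y,w) in {"top":(165,145,165),"side":(200,155,165)}.items():
    c=manip.camera(n);a=c["pixels"][y:y+w,x:x+w];ims.append(cv2.resize(a,(400,400),interpolation=cv2.INTER_CUBIC))
cv2.imwrite("pics/h5.png",cv2.cvtColor(np.hstack(ims),cv2.COLOR_RGB2BGR))
E
```

```text
t: 13.8
eef_pos: [529.6, 234.7, 246.2]
tool_rot: [0.633, 0.775, 0.003, 0.001]
contact_force: [-0.6, -1.2, -0.4]
opening: -0.4
grasp_force: 0.0
t: 14.55
eef_pos: [351.8, 349.0, 241.3]
tool_rot: [0.633, 0.774, -0.0, 0.0]
contact_force: [0.1, 0.3, 0.5]
opening: 0.2
grasp_force: 0.0
t 14.55 pos [351.8 349.  241.3] rack [-149.5  327.5] shift [-276.9  150.6  198.3] roll -0.22 f [0.13 0.32 0.49] op 0.21564883280625025
```

View pics/h5.png

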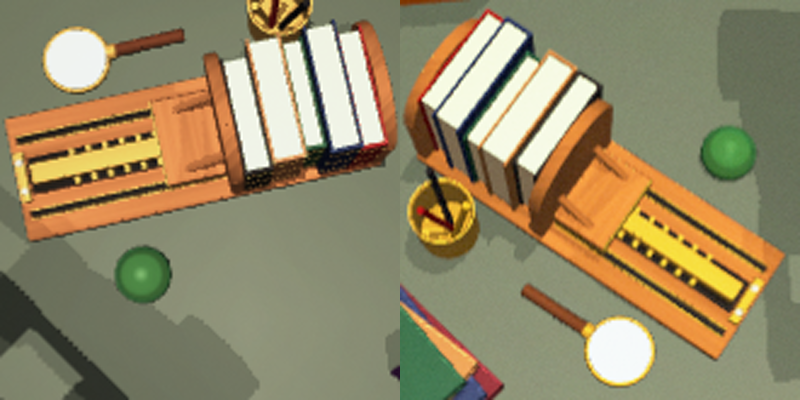

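The end stands against the books (panel at top (225,120)), the books are upright and the other things are where they were. I check the travel and whether the bar is fully up against the first picture.

Run:
```python
from h import *
k=165/400
for n,ps in (("top",[(150,102),(170,186)]),("side",[(250,184),(208,245)])):
    c=manip.camera(n)
    for u,v in ps:
        o={"top":(165,145),"side":(200,155)}[n]
        w=ray(c,(u*k+o[0]-.4,v*k+o[1]-.4),58);print(n,(RR.T@(w[:2]-O)).round(1))
    a=cv2.imread(f"pics/{n}0.png").astype(np.float32);b=cv2.cvtColor(c["pixels"],cv2.COLOR_RGB2BGR).astype(np.float32)
    # bar outer-end shift, and keeper/base as reference
    yel=lambda i:(np.minimum(i[...,1],i[...,2])-i[...,0])
    c0={"top":(182,215),"side":(334,274)}[n]
    cv2.imwrite(f"pics/cmp_{n}.png",np.hstack([cv2.resize(i[c0[1]-16:c0[1]+16,c0[0]-16:c0[0]+16],(390,390),interpolation=cv2.INTER_CUBIC) for i in(a,b)]))
    print("mean abs diff",np.abs(a-b)[c0[1]-8:c0[1]+8,c0[0]-8:c0[0]+8].mean())
    K=lambda P:np.array([cv2.projectPoints(np.array([[*(O+RR@P[:2]),P[2]]]),cv2.Rodrigues(np.array(c["R"]))[0],np.array(c["t"],float),np.array(c["mtx"]),np.array(c["dist_coeffs"]))[0].ravel()])
    print("7mm drop px",K([0.,193.,31.])-K([0.,193.,38.]))
```

```text
top [47.5 40.8]
top [-53.2  39.3]
mean abs diff 7.2278647
7mm drop px [[0.4370742  0.26299244]]
side [-45.4  40.9]
side [41.5 40.9]
mean abs diff 8.9505205
7mm drop px [[-0.28562812  0.45796803]][ WARN:0@0.500] global loadsave.cpp:1063 imwrite_ Unsupported depth image for selected encoder is fallbacked to CV_8U.
```

View pics/cmp_side.png

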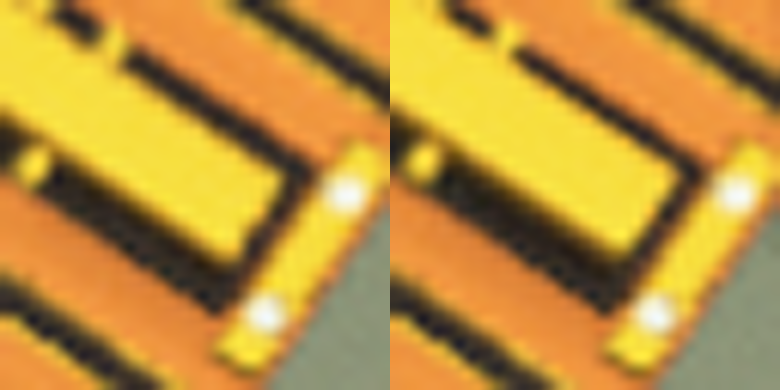

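The bar's outer end is where it was at the start (crop corner (285,172) against (285,175)), so it is fully up. The travel measures about 105.5 mm, inside the last gap. I hand the job in.

```bash
python3 -c "
from rig import manip
print(manip.sign_off())"
```

```text
the job is handed in; nothing more can be done
None
```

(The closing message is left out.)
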